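# Hold the scan box lid at its pointer for a raking-light picture

## Task

Get the fossil scan box ready for a raking-light picture: first swing the dimmer lever to the long tick on its scale and leave it there, and only then lift the box's sprung lid until the lid lies in line with the steel pointer beside it. Finish while holding the lid there, still, because it springs shut when let go. Leave the pointer as it is set, and do not disturb the fossils and other things on the table.

Things in the scene. Friction and masses are not known exactly. Their poses are not given: they have to be found in the camera images.
- scan_box: white open-topped scan box with a hinged grey lid, 240 (x) x 240 (y) x 110 mm high, fixed to the table. Origin: centre of its underside. Its front faces its own -x, roughly towards the robot; the lid's hinge axis runs along its y at x = +120 mm, z = 110.5 mm (the far top rim). The steel pointer is mounted beside its +y wall.
- lid (a joint): angle of the lid (rad): 0 = shut, grows as the front edge rises, at most 1.4. Lid: flat grey plate 240 x 240 x 8 mm on the far rim's hinge, about 0.3 to 0.6 kg and sprung towards shut: spring torque 0.35 Nm when shut plus 1.0 Nm per rad; with its weight some 3 to 9 N at the bar, along its arc, hold it (straight up: up to 18 N at the largest angles). It falls shut when let go.
- lid_bar (a point): the lid's steel bar handle, turns with the lid: round bar 14 mm thick, 110 mm long along its y (the hinge's direction), on two end posts above the lid, bar axis 35 mm above the lid's top face, 35 mm behind the lid's front edge. Point: middle of the bar; in the lid's frame (origin on the hinge axis, x, z along the box's when shut) it lies at x = -205 mm, z = +43 mm. The posts stand at y = +-55 mm.
- lid_edge (a point): point on the lid's front edge at its +y corner, 240 mm from the hinge axis, half way through the plate; its x axis lies in the lid's plane, from front edge to hinge.
- pointer (a joint): angle at which the steel pointer is set (rad), measured exactly as the lid's angle: the lid is in line with the pointer when joint lid equals joint pointer. It is stiff and stays where it is; set anywhere from about 0.4 to 0.9.
- pointer_tip (a point): tip of the pointer: a steel strip 10 mm wide and 8 mm thick, 250 mm long from the lid's hinge axis (it turns about the same axis), 26 mm out from the box's +y side, beside an aluminium arc of 100 mm radius fixed to the box. The point's x axis runs along the strip, from tip to hinge.
- dimmer_base: lamp dimmer: grey base block 110 (x) x 80 (y) x 30 mm high fixed to the table; origin: centre of its underside. The lever's pivot axis runs along its y through x = 0, z = 30 mm. A dark steel scale arc about 50 mm in radius stands on its +y side (y = 30 mm) with four short white ticks and one long white tick.
- dimmer (a joint): angle of the dimmer lever (rad): 0 = leaning 0.7 rad from upright to the base's -x, 0.7 = upright, 1.4 = leaning 0.7 rad to the base's +x (the stops). Ticks at 0, 0.35, 0.7, 1.05 and 1.4; the long tick is at 1.05. Stays where it is left (friction about 0.1 Nm).
- dimmer_tip (a point): middle of the lever's grey grip, 110 mm from the pivot: a cylinder 20 mm thick and 30 mm long along the base's y, at the end of a 10 mm steel rod.
- dimmer_mark (a point): outer end of the long tick on the dimmer's scale, 68 mm from the pivot axis; the tick points outward along the direction the lever should have.
- vertebra: loose fossil vertebra, about 70 x 55 x 26 mm, in front of the scan box; leave alone. Origin: underside of its round body.
- calipers: loose steel calipers lying flat, about 160 x 60 x 12 mm, in front of the scan box; leave alone. Origin: middle of the beam, underside.
- card_tray: loose empty cardboard specimen tray 70 x 90 x 25 mm, in front of the dimmer; leave alone. Origin: underside centre.
- leg_bone: loose fossil leg bone about 150 mm long and 30 mm high, behind the dimmer; leave alone. Origin: middle of its underside.
- resin_jar: loose jar 56 mm wide, 85 mm high, at the left side of the table; leave alone. Origin: underside centre.
- brush: loose brush 190 mm long lying at the right side of the table; leave alone. Origin: middle, underside.
Not all that is in view belongs to the job. Of the things like the dimmer_base, leave any that is brown or purple; of the rest the smaller one is meant.

How it is judged (in metres and radians):
On the way, in this order (a step that is already met when the one before it is completed fails the run):
1. the dimmer lever stands at the long tick, the lid still shut (value of joint dimmer between 0.95 and 1.15 rad and value of joint lid below 0.08 rad), for 0.3 s.
2. the lid is raised in line with the pointer, held by the fingers (angle between the x axis of lid_edge and the x axis of pointer_tip, either way round below 0.08 rad and value of joint lid above 0.3 rad and contact force between the fingers and lid above 2 N), for 0.3 s.
At the end, for the whole second after the job is handed in: Lever within 0.1 rad of the long tick (1.05); lid within 0.08 rad of the pointer's angle and slower than 0.1 rad/s, with the fingers on it (over 2 N) and none of the loose things against it, through the last second (all of step 2 and value of joint dimmer between 0.95 and 1.15 rad and velocity of joint lid between -0.1 and 0.1 rad/s and contact force between lid and vertebra below 0.5 N and contact force between lid and calipers below 0.5 N and contact force between lid and card_tray below 0.5 N and contact force between lid and leg_bone below 0.5 N and contact force between lid and resin_jar below 0.5 N and contact force between lid and brush below 0.5 N); the arm keeps its last pose, push and grip.
It fails at once if the lid is lifted while the dimmer lever is not at the long tick (value of joint lid above 0.15 rad and (value of joint dimmer below 0.9 rad or value of joint dimmer above 1.2 rad)).
It fails at once if the pointer is shifted from its setting (distance of pointer_tip from where it was at the start of the episode above 0.012 m).
It fails at once if a loose bystander (fossil, calipers, tray, jar or brush) is moved by more than 30 mm (distance of any of vertebra, calipers, card_tray, leg_bone, resin_jar, brush from where it was at the start of the episode above 0.03 m).
It also fails if it takes over 58 s, if anything falls off the work surface, if the arm or the gripper's body presses on something with over 40 N, if the wrist force passes 120 N, or if a joint passes its speed limit or range.

## Robot

A 6-joint arm with a two-finger parallel gripper is mounted at the origin on the work surface. World frame = base frame: x ahead of the robot, y to its left, z up, the work surface at z = 0. Lengths are in mm, angles in rad, forces in N, time in s.
With the tool pointing down it reaches from about 350 to 725 mm from the base axis. Payload 6 kg.
Tool frame: the origin (TCP) lies at the very end of the fingers, on their centre line; the grasp point (between the pads) lies 19 mm behind it; z points along the fingers, y is the line along which they close (so a half turn about z gives the same grasp; the last joint's range is limited). The gripper opens to 85 mm and grips with 20 to 120 N. Pads are 22 mm wide; open, the fingers measure 114 mm over their backs; the gripper's body (76 mm by 85 mm) begins 54 mm behind the grasp point. The pads swing forward as they close: fully open they stand 13 mm farther back than shut.
Start: joints at [-0.801, 0.04, 0.085, 0, -1.615, -0.334], TCP at [253.285, -543.891, 203.261] pointing down, gripper open.
Joint ranges: [-2.56, 2.56], [-1.29, 2.01], [-1.08, 1.49], [-3.29, 1.98], [-2.81, -0.18], [-2.99, 2.99]. Speed limits (rad/s): [2.57, 2.57, 3.01, 3.14, 3.14, 3.14].

## Interface

Orientations are given as a unit quaternion [x, y, z, w].
In Python, from plant import get_state, camera, camera_info, hand_in gives the robot as it stands.
- The arm moves only by the tool carry_out, never from a script. Its argument "targets" is one flat list of numbers, 7 for each row, row after row: the turn, a rotation vector about the world's x, y, z in degrees, then the shift along the world's x, y, z in m, then the closure, from -1 (fully open) to 1 (shut). A call has 1 to 5 rows; each row shifts and turns the commanded pose from where the row before left it; what a row does not reach is not made up. A row lasts 1/10 s, in which the tool goes at most 50 mm and 8.59 degrees, less where a joint would pass 70% of its speed; a pose out of reach is approached as far as the arm can. A call with a gripper value outside its range is refused whole. The fingers move at their own pace and stop on an object; the grip force is fixed at half the most. Time passes only in rows, so rows that do not move let the fingers close. It gives the time, the measured TCP pose, the force, the opening and the grip force at its end, in the units of the state.
- get_state(): the state, without advancing time (a new reading comes with each control period).
- camera(name): name is "scene" or "top"; returns the picture (420x560x3 uint8, red, green, blue); there is no depth.
- camera_info(name): a dict with "fx", "fy", "cx", "cy" (pixels), "distortion" ([k1, k2, p1, p2, k3] as OpenCV has them; the pictures are not rectified), "R" (3x3) and "t" (3): a world point X has camera coordinates R X + t. Camera axes: x right, y down, z forward; pixel columns grow to the right and rows downward; lengths in mm; the calibration is good to about 2 mm. A picture is of the moment at which its call begins. camera_info takes no time and is no camera call.
- hand_in(): hands the job in; it is judged then, once.
The state is a dict: "time": time; "joint_pos": joint angles; "joint_vel": joint speeds; "tau": joint torques, N m; "eef_pos": TCP position; "tool_rot": TCP orientation; "force": force on the tool from outside, world axes, zero at the start; "torque": the same for the moment, N m; "gripper_width": finger opening in mm; "grip_force": force on a finger pad.
Only numpy, scipy, OpenCV 4.12 (cv2) and the standard library are available. Lean on these libraries where they do the work, as an engineer would, in place of code of your own. Each camera call takes 0.05 s, during which the arm holds its last target. There are 200 camera calls.

## Working session

There is one attempt and no reset: what is moved stays moved. The work goes in short steps, Python scripts to look and compute and a tool call to move; the robot and the scene stay as the last step left them, time stands still between calls to the robot, and variables do not carry over. Pictures are saved under pics/ and viewed, at most 10 in all, crops included, and the job is handed in when it is done.

Besides the shell and the picture viewer there is one more tool, called after "Emit:" as name(argument=value, ...) on one line, values as JSON. carry_out: Moves the arm, as the interface text tells. Its arguments: {"type":"object","properties":{"targets":{"type":"array"}},"required":["targets"]}

```bash
mkdir -p pics; ls; python3 - <<'E'
from plant import *
import cv2,numpy as np
for n in("scene","top"):
    im=camera(n); cv2.imwrite(f"pics/{n}0.png",im[:,:,::-1]); i=camera_info(n)
    print(n,{k:np.round(v,3).tolist() for k,v in i.items()})
print(get_state())
E
```

```text
pics
scene {'fx': 459.536, 'fy': 459.536, 'cx': 278.016, 'cy': 213.972, 'distortion': [-0.07, 0.0, 0.0, 0.0, 0.0], 'R': [[0.024, 1.0, 0.01], [0.739, -0.012, -0.674], [-0.674, 0.024, -0.739]], 't': [-8.624, -245.967, 1812.032]}
top {'fx': 409.876, 'fy': 409.876, 'cx': 279.48, 'cy': 214.586, 'distortion': [-0.082, 0.0, 0.0, 0.0, 0.0], 'R': [[-0.052, -0.999, 0.001], [-0.977, 0.05, -0.209], [0.209, -0.012, -0.978]], 't': [31.189, 455.114, 1357.912]}
{'time': 0.1, 'joint_pos': array([-8.01312907e-01,  4.07748460e-02,  8.38916342e-02, -4.31549301e-04,
       -1.61550805e+00, -3.33710639e-01]), 'joint_vel': array([-0.00059462, -0.00095396,  0.00257809,  0.00158837, -0.00031235,
        0.00069497]), 'tau': array([-4.02504229e-03, -3.69342077e+01,  3.48284161e+01,  6.95156828e+00,
       -4.43740879e-03,  1.41386704e-05]), 'eef_pos': array([ 253.19237588, -543.57336203,  202.3506338 ]), 'tool_rot': array([-2.16175646e-01,  9.76354141e-01,  7.92162484e-04, -2.34316361e-04]), 'force': array([-0.00534378, -0.32224911,  0.2218294 ]), 'torque': array([-0.04089032,  0.00410464, -0.00364922]), 'grip_force': 0.0, 'gripper_width': 85.4386244691212}
```

View pics/scene0.png

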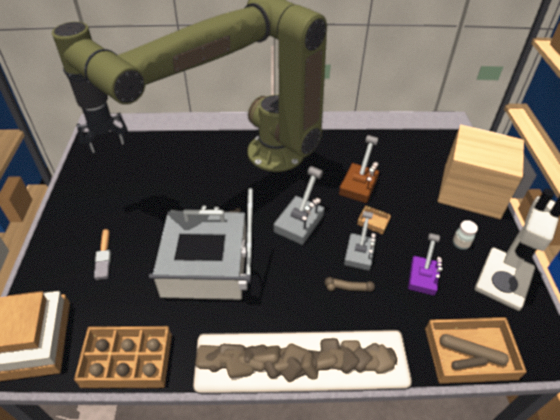

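View pics/top0.png

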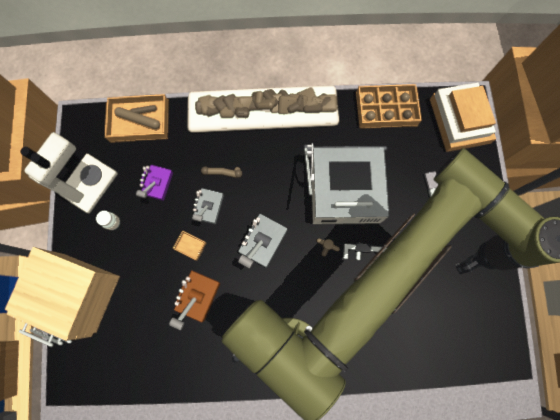

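Four dimmer-like units appear. In the top view they are brown (195,297), large grey (263,240), small grey (208,206) and purple (155,182). After ruling out brown and purple, the smaller grey one fits: top (208,206), scene (362,250), with the tray in front and the bone behind. I'll confirm that in an enlarged crop.

```bash
python3 - <<'E'
import cv2,numpy as np
s=cv2.imread("pics/scene0.png");t=cv2.imread("pics/top0.png")
def c(im,x,y,w,h,W=400,H=300): return cv2.resize(im[y:y+h,x:x+w],(W,H),interpolation=cv2.INTER_CUBIC)
a=np.hstack([c(s,330,205,80,60),c(t,170,175,80,60)])   # x5
b=np.hstack([c(s,140,180,133,100+0),c(t,285,135,133,100)]) # x3
cv2.imwrite("pics/crop1.png",np.vstack([a,b]))
E
```

```text
(no output)
```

View pics/crop1.png

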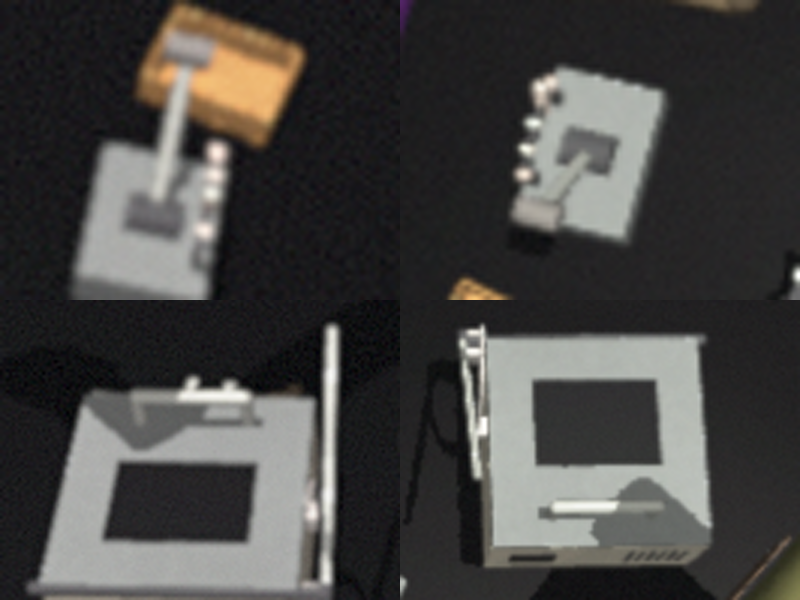

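The crop confirms it: the small grey dimmer has its lever leaning towards the robot (-x). Its grip is at top (197,218) and scene (367,215), and the ticks are on its left. The box lid is shut, and the pointer tip is at scene (250,188) and top (~310,195). Next I'll measure.

```bash
cat >h.py <<'E'
import numpy as np,cv2
from plant import *
def ray(n,p):
    i=camera_info(n);K=np.array([[i["fx"],0,i["cx"]],[0,i["fy"],i["cy"]],[0,0,1]])
    u=cv2.undistortPoints(np.array([[p]],float),K,np.array(i["distortion"],float))[0,0]
    R=np.array(i["R"]);t=np.array(i["t"]);d=R.T@np.array([*u,1]);return -R.T@t,d/np.linalg.norm(d)
def plane(n,p,z=None,q=None,nn=(0,0,1)):
    c,d=ray(n,p);nn=np.array(nn,float)
    q=np.array([0,0,z]) if q is None else np.array(q,float)
    return c+d*((q-c)@nn)/(d@nn)
def tri(a,b):
    (c1,d1),(c2,d2)=ray("scene",a),ray("top",b)
    s=np.linalg.lstsq(np.stack([d1,-d2],1),c2-c1,rcond=None)[0]
    p,q=c1+s[0]*d1,c2+s[1]*d2;return (p+q)/2,np.linalg.norm(p-q)
def proj(n,X):
    i=camera_info(n);K=np.array([[i["fx"],0,i["cx"]],[0,i["fy"],i["cy"]],[0,0,1]])
    return cv2.projectPoints(np.array([X],float),cv2.Rodrigues(np.array(i["R"]))[0],np.array(i["t"],float),K,np.array(i["distortion"],float))[0][0,0]
E
python3 - <<'E'
from h import *
np.set_printoptions(precision=1,suppress=True)
C=lambda x,y:(170+x/5,175+y/5)
for p in((155,65),(265,92),(228,243)): print("dimbase",plane("top",C(*p),30))
print("grip",tri((367.4,214.6),(197.4,218)))
D=lambda x,y:(285+x*.3325,135+y/3)
for p in((87,38),(303,38),(311,248),(88,245)): print("lid",plane("top",D(*p),114.5))
S=lambda x,y:(140+x*.3325,180+y/3)
for p in ((30,290),(330,290),(313,97),(85,95)): print("lid s",plane("scene",S(*p),114.5))
print("tip",tri(S(332,25),D(75,178)))
print("bar",tri(S(195,97),D(200,208)))
E
```

```text
dimbase [570.3 279.6  30. ]
dimbase [546.4 202.1  30. ]
dimbase [439.5 230.2  30. ]
grip (array([444.3, 276.8, 114.4]), np.float64(0.4829982171547437))
lid [ 667.9 -120.3  114.5]
lid [ 656.5 -365.7  114.5]
lid [ 413.2 -347.8  114.5]
lid [ 429.2 -104.5  114.5]
lid s [ 667.7 -364.9  114.5]
lid s [671.6 -87.4 114.5]
lid s [ 428.8 -109.1  114.5]
lid s [ 422.2 -347.   114.5]
tip (array([467.7, -83.1, 257.1]), np.float64(1.3858638380063595))
bar (array([ 456.8, -224.8,  146.7]), np.float64(2.040452627799903))
```

Measured results:
- **Dimmer pivot:** about (505,255,30), yaw −15.5°. The lever is about 0.65 rad short of upright.
- **Box:** yaw about −3.8°, hinge about (661,−243,110.5).
- **Pointer:** about 0.62 rad. The 251 mm radius and 146 mm offset check out.

Next I move over to the dimmer and tilt the tool to match the lever.

Emit:
carry_out(targets=[0, 0, 8.25, 0, 0, 0.05, -1, 0, 0, 8.25, 0, 0, 0.05, -1, 0, 0, 8.25, 0.0082, 0.0461, 0, -1, 0, 0, 8.25, 0.0082, 0.0461, 0, -1, 0, 0, 8.25, 0.0082, 0.0461, 0, -1])

```text
time: 0.6
eef_pos: [278.0, -404.3, 302.5]
tool_rot: [-0.548, 0.836, 0.001, -0.0]
force: [1.5, 0.4, 0.6]
gripper_width: 85.6
grip_force: 0.0
```

Emit:
carry_out(targets=[0, 0, 8.25, 0.0082, 0.0461, 0, -1, 0, 0, 0, 0.0082, 0.0461, 0, -1, 0, 0, 0, 0.0082, 0.0461, 0, -1, 0, 0, 0, 0.0082, 0.0461, 0, -1, 0, 0, 0, 0.0082, 0.0461, 0, -1])

```text
time: 1.1
eef_pos: [318.5, -173.5, 303.0]
tool_rot: [-0.605, 0.796, 0.0, 0.0]
force: [1.6, 0.2, 0.7]
gripper_width: 85.4
grip_force: 0.0
```

Emit:
carry_out(targets=[0, 0, 0, 0.0082, 0.0461, 0, -1, 0, 0, 0, 0.0082, 0.0461, 0, -1, 0, 0, 0, 0.0082, 0.0461, 0, -1, 0, 0, 0, 0.0082, 0.0461, 0, -1, 0, 0, 0, 0.0082, 0.0461, 0, -1])

```text
time: 1.6
eef_pos: [359.5, 57.5, 303.4]
tool_rot: [-0.605, 0.796, 0.0, 0.001]
force: [1.9, -0.5, -0.4]
gripper_width: 85.4
grip_force: 0.0
```

Emit:
carry_out(targets=[0, 0, 0, 0.0082, 0.0461, 0, -1, 0, 0, 0, 0.0082, 0.0461, 0, -1, 0, 0, 0, 0.0082, 0.0461, 0, -1, 0, 0, 0, 0.0082, 0.0461, 0, -1, 0, 0, 0, 0.0082, 0.0461, 0, -1])

```text
time: 2.1
eef_pos: [400.7, 287.9, 303.0]
tool_rot: [-0.605, 0.796, 0.0, -0.0]
force: [0.7, -0.8, 0.9]
gripper_width: 85.3
grip_force: 0.0
```

Emit:
carry_out(targets=[-1.98, -7.13, 0, 0, 0, -0.026, -1, -1.98, -7.13, 0, 0, 0, -0.026, -1, -1.98, -7.13, 0, 0, 0, -0.026, -1, -1.98, -7.13, 0, 0, 0, -0.026, -1, -1.98, -7.13, 0, 0, 0, -0.026, -1])

```text
time: 2.6
eef_pos: [400.5, 286.5, 172.7]
tool_rot: [-0.574, 0.754, -0.254, 0.195]
force: [1.7, 0.5, 0.2]
gripper_width: 85.4
grip_force: 0.0
```

Emit:
carry_out(targets=[0, 0, 0, 0, 0, 0, -1, 0, 0, 0, 0, 0, 0, -1])

```text
time: 2.8
eef_pos: [400.5, 285.8, 172.6]
tool_rot: [-0.575, 0.754, -0.253, 0.191]
force: [0.6, -0.2, 2.1]
gripper_width: 85.5
grip_force: 0.0
```

```bash
python3 - <<'E'
from h import *
np.set_printoptions(precision=3,suppress=True)
s=camera("scene")[:,:,::-1];t=camera("top")[:,:,::-1]
st=get_state();print(st["eef_pos"],st["tool_rot"],st["joint_pos"])
from scipy.spatial.transform import Rotation as R
print(R.from_quat(st["tool_rot"]).as_matrix())
c=lambda im,x,y:cv2.resize(im[y:y+100,x:x+66],(396,600),interpolation=cv2.INTER_CUBIC)
cv2.imwrite("pics/c2.png",np.hstack([c(s,335,175),c(t,175,155)]))
E
```

```text
[401.406 287.767 177.349] [-0.573  0.756 -0.25   0.194] [ 1.498 -0.537 -0.781  0.633 -1.487 -1.879]
[[-0.268 -0.769  0.58 ]
 [-0.963  0.218 -0.156]
 [-0.007 -0.6   -0.8  ]]
```

View pics/c2.png

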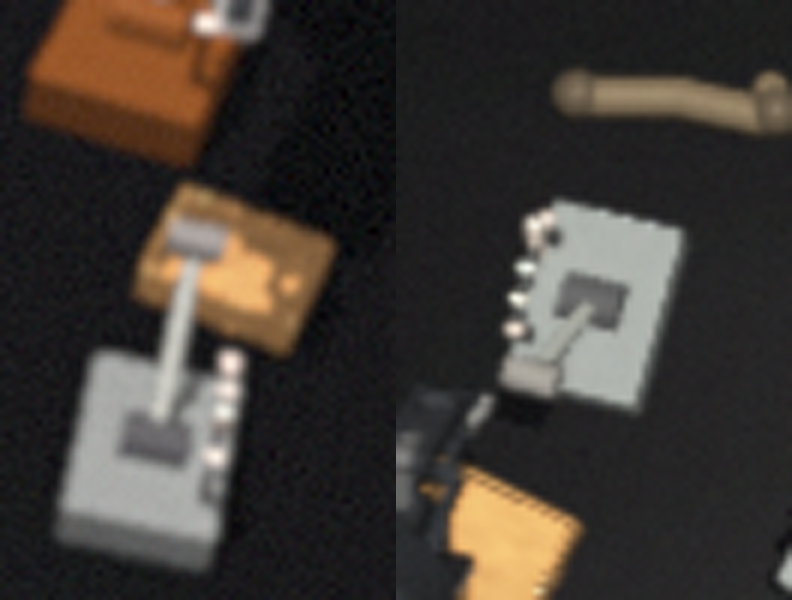

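The lever grip sits ahead of the open fingers, at crop px (195,238) in scene and (530,375) in top. Nothing has been touched. I'll check that the pose is steady.

Emit:
carry_out(targets=[0, 0, 0, 0, 0, 0, -1, 0, 0, 0, 0, 0, 0, -1])

```text
time: 3.1
eef_pos: [401.4, 286.9, 175.9]
tool_rot: [-0.573, 0.756, -0.251, 0.193]
force: [-0.1, 0.1, -0.7]
gripper_width: 85.3
grip_force: 0.0
```

```bash
python3 - <<'E'
from h import *
np.set_printoptions(precision=1,suppress=True)
st=get_state();print(st["eef_pos"],st["joint_pos"],st["joint_vel"])
print("grip",tri((335+195/6,175+238/6),(175+134/6,155+374/6)))
C=lambda x,y:(175+(x-396)/6,155+y/6)
for p in((556,200),(685,230),(640,410)):print(plane("top",C(*p),30))
E
```

```text
[401.4 286.9 175.9] [ 1.5 -0.5 -0.8  0.6 -1.5 -1.9] [ 0.  0. -0. -0.  0. -0.]
grip (array([446.2, 276.6, 116.1]), np.float64(0.5857746205367881))
[568.9 277.2  30. ]
[546.6 201.5  30. ]
[440.4 229.9  30. ]
```

Emit:
carry_out(targets=[0, 0, 0, 0.018, -0.005, -0.025, -1, 0, 0, 0, 0.018, -0.005, -0.025, -1, 0, 0, 0, 0.018, -0.005, -0.024, -1, 0, 0, 0, 0, 0, 0, -1])

```text
time: 3.5
eef_pos: [455.7, 268.4, 96.6]
tool_rot: [-0.573, 0.756, -0.253, 0.19]
force: [1.0, -0.9, -0.4]
gripper_width: 85.7
grip_force: 0.0
```

Emit:
carry_out(targets=[0, 0, 0, 0, 0, 0, 1, 0, 0, 0, 0, 0, 0, 1, 0, 0, 0, 0, 0, 0, 1, 0, 0, 0, 0, 0, 0, 1, 0, 0, 0, 0, 0, 0, 1])

```text
time: 4.0
eef_pos: [454.8, 271.7, 100.3]
tool_rot: [-0.574, 0.755, -0.252, 0.193]
force: [-1.1, -0.1, 3.3]
gripper_width: 12.3
grip_force: 1.6
```

Emit:
carry_out(targets=[0, 0, 0, 0, 0, 0, 1, 0, 0, 0, 0, 0, 0, 1, 0, 0, 0, 0, 0, 0, 1, 0, 0, 0, 0, 0, 0, 1, 0, 0, 0, 0, 0, 0, 1])

```text
time: 4.5
eef_pos: [455.3, 272.8, 102.4]
tool_rot: [-0.574, 0.755, -0.252, 0.194]
force: [-7.0, 0.7, 9.0]
gripper_width: 0.5
grip_force: 5.9
```

The fingers closed to 0.5 mm, so they don't hold the grip. I'll look.

```bash
python3 - <<'E'
from h import *
s=camera("scene")[:,:,::-1];t=camera("top")[:,:,::-1]
c=lambda im,x,y:cv2.resize(im[y:y+100,x:x+66],(396,600),interpolation=cv2.INTER_CUBIC)
cv2.imwrite("pics/c3.png",np.hstack([c(s,335,175),c(t,175,155)]))
E
```

```text
(no output)
```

View pics/c3.png

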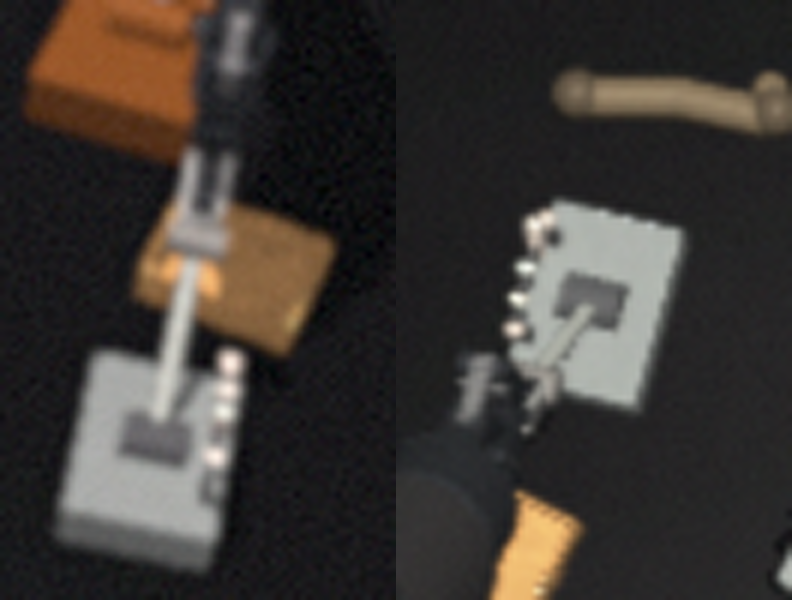

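```bash
python3 - <<'E'
from h import *
from scipy.spatial.transform import Rotation as R
st=get_state();p=st["eef_pos"];M=R.from_quat(st["tool_rot"]).as_matrix();print(p,st["gripper_width"],st["force"])
for k in(0,-19,-60,-110):
    q=p+k*M[:,2];a=proj("scene",q);b=proj("top",q);print(k,(a-[335,175])*6,(b-[175,155])*6+[396,0])
print((proj("scene",[445,275.5,116])-[335,175])*6,(proj("top",[445,275.5,116])-[175,155])*6+[396,0])
E
```

```text
[455.27624835 272.80464487 102.41510003] -0.12942776877352144 [-6.68092635  0.26147393  9.26696555]
0 [186.98617162 268.52147879] [542.12057716 362.60371273]
-19 [193.79944613 233.24085471] [531.60294094 376.9956377 ]
-60 [208.57279253 156.5111844 ] [507.98488759 409.33450032]
-110 [226.71475515  61.84913734] [477.34980039 451.32458575]
[193.02189814 236.3977814 ] [532.67851734 376.11953135]
```

Emit:
carry_out(targets=[0, 0, 0, 0, 0, 0, -1, 0, 0, 0, 0, 0, 0, -1, 0, 0, 0, 0, 0, 0, -1, 0, 0, 0, 0, 0, 0, -1, 0, 0, 0, 0, 0, 0, -1])

```text
time: 5.1
eef_pos: [454.8, 270.7, 98.9]
tool_rot: [-0.574, 0.755, -0.253, 0.192]
force: [-0.7, -1.1, -0.3]
gripper_width: 72.2
grip_force: 0.0
```

```bash
python3 - <<'E'
from h import *
t0=cv2.imread("pics/c3.png")[300:500,396+60:396+260]
s=camera("scene")[:,:,::-1];t=camera("top")[:,:,::-1]
cv2.imwrite("pics/top_open.png",t);cv2.imwrite("pics/scene_open.png",s)
c=lambda im,x,y:cv2.resize(im[y:y+60,x:x+40],(400,600),interpolation=cv2.INTER_CUBIC)
cv2.imwrite("pics/c4.png",np.hstack([c(s,345,185),c(t,180,190)]))
print(get_state()["eef_pos"],get_state()["force"])
E
```

```text
[454.85753707 270.76398582  99.0302395 ] [-0.58293233 -0.27502151  0.05396044]
```

View pics/c4.png

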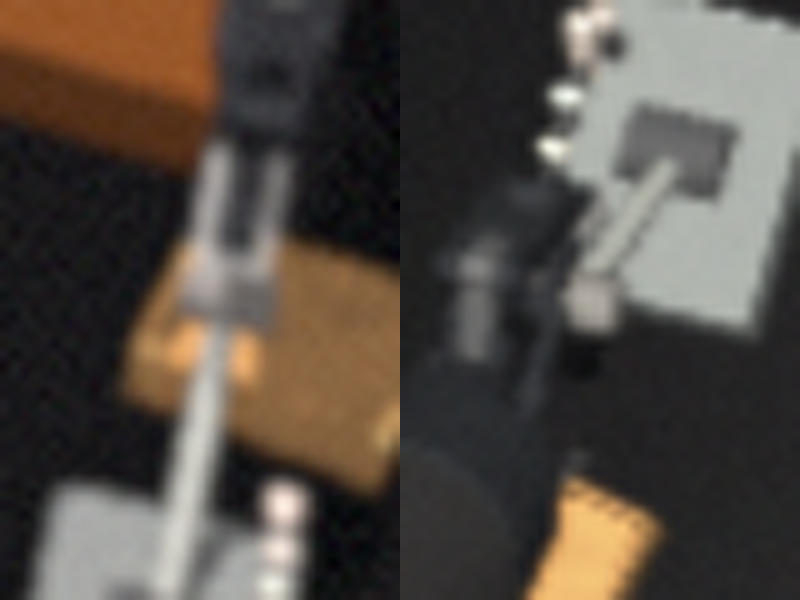

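```bash
python3 - <<'E'
from h import *
from scipy.spatial.transform import Rotation as R
st=get_state();p=st["eef_pos"];M=R.from_quat(st["tool_rot"]).as_matrix()
out=[]
for n,x,y in(("scene",335,160),("top",165,180)):
    im=cv2.imread(f"pics/{n}_open.png")[y:y+75,x:x+50]
    im=cv2.resize(im,(400,600),interpolation=cv2.INTER_CUBIC);im=cv2.convertScaleAbs(im,alpha=1.6,beta=15)
    for w,c in((0,(255,255,0)),(42,(0,255,0)),(-42,(0,0,255))):
        for k in(-13,-32,-60,-90):
            a=(proj(n,p+k*M[:,2]+w*M[:,1])-[x,y])*8
            cv2.circle(im,(int(a[0]),int(a[1])),3,c,-1)
    out.append(im)
cv2.imwrite("pics/c5.png",np.hstack(out))
E
```

```text
(no output)
```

View pics/c5.png

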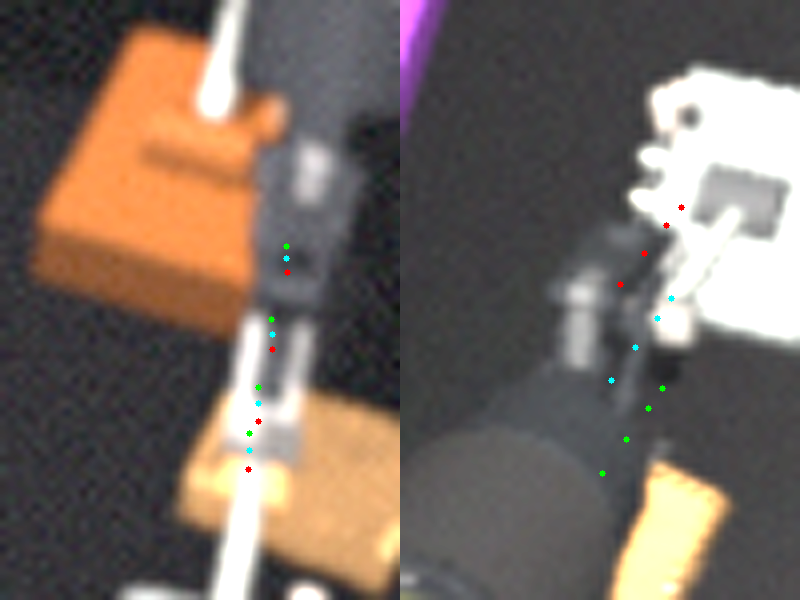

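In both views the open finger ends stop roughly 15 mm short along the tool axis (scene crop prongs end at y≈430, against the predicted 469). I'll go deeper by 16 mm and close again.

Emit:
carry_out(targets=[0, 0, 0, 0.0046, -0.0012, -0.0064, -1, 0, 0, 0, 0.0046, -0.0012, -0.0064, -1, 0, 0, 0, 0, 0, 0, -1])

```text
time: 5.5
eef_pos: [464.3, 267.3, 84.8]
tool_rot: [-0.574, 0.755, -0.253, 0.191]
force: [-0.0, -0.0, -0.5]
gripper_width: 85.7
grip_force: 0.0
```

Emit:
carry_out(targets=[0, 0, 0, 0, 0, 0, 1, 0, 0, 0, 0, 0, 0, 1, 0, 0, 0, 0, 0, 0, 1, 0, 0, 0, 0, 0, 0, 1, 0, 0, 0, 0, 0, 0, 1])

```text
time: 6.0
eef_pos: [464.1, 268.7, 86.9]
tool_rot: [-0.574, 0.755, -0.252, 0.192]
force: [-4.6, -0.2, 1.3]
gripper_width: 17.9
grip_force: 58.5
```

Emit:
carry_out(targets=[0, 0, 0, 0, 0, 0, 1, 0, 0, 0, 0, 0, 0, 1, 0, 0, 0, 0, 0, 0, 1])

```text
time: 6.3
eef_pos: [464.1, 268.7, 86.9]
tool_rot: [-0.574, 0.755, -0.252, 0.192]
force: [-5.5, -0.5, 3.5]
gripper_width: 18.0
grip_force: 58.5
```

Gripped: 58 N at 18 mm. Now I swing the lever about its pivot by about 57°, in half-steps.

Emit:
carry_out(targets=[1.1, 3.95, 0, 0.0041, -0.0011, 0.0028, 1, 1.1, 3.95, 0, 0.0042, -0.0012, 0.0027, 1, 1.1, 3.95, 0, 0.0044, -0.0012, 0.0022, 1, 1.1, 3.95, 0, 0.0045, -0.0013, 0.0021, 1, 1.1, 3.95, 0, 0.0047, -0.0013, 0.0016, 1])

```text
time: 6.8
eef_pos: [486.3, 262.0, 99.8]
tool_rot: [-0.599, 0.788, -0.113, 0.087]
force: [-7.6, -6.6, 9.3]
gripper_width: 17.9
grip_force: 59.4
```

Emit:
carry_out(targets=[1.1, 3.95, 0, 0.0047, -0.0013, 0.0014, 1, 1.1, 3.95, 0, 0.0048, -0.0013, 0.0009, 1, 1.1, 3.95, 0, 0.0049, -0.0014, 0.0006, 1, 1.1, 3.95, 0, 0.0049, -0.0014, 0.0002, 1, 1.1, 3.95, 0, 0.0049, -0.0013, -0.0002, 1])

```text
time: 7.3
eef_pos: [511.2, 254.2, 103.7]
tool_rot: [-0.604, 0.796, 0.028, -0.021]
force: [-5.4, -7.0, 11.8]
gripper_width: 18.0
grip_force: 59.6
```

Emit:
carry_out(targets=[1.1, 3.95, 0, 0.0049, -0.0013, -0.0005, 1, 1.1, 3.95, 0, 0.0049, -0.0013, -0.0009, 1, 1.1, 3.95, 0, 0.0047, -0.0013, -0.0013, 1, 1.1, 3.95, 0, 0.0047, -0.0013, -0.0016, 1, 0, 0, 0, 0, 0, 0, 1])

```text
time: 7.8
eef_pos: [533.1, 247.7, 98.6]
tool_rot: [-0.594, 0.785, 0.14, -0.106]
force: [2.4, -6.5, 11.4]
gripper_width: 17.5
grip_force: 60.2
```

```bash
python3 - <<'E'
from h import *
from scipy.spatial.transform import Rotation as R
st=get_state();M=R.from_quat(st["tool_rot"]).as_matrix();z=-M[:,2]
print(st["eef_pos"],z,np.arctan2(z@[.964,-.267,0],z[2])+.7,st["joint_pos"])
E
```

```text
[533.05835999 247.67023719  98.62675669] [ 0.33336182 -0.09357941  0.93814327] 1.053661065571739 [ 0.58990295  0.29915277  0.23848834 -0.27026469 -1.73926679 -0.87928634]
```

Emit:
carry_out(targets=[0, 0, 0, 0, 0, 0, -1, 0, 0, 0, 0, 0, 0, -1, 0, 0, 0, 0, 0, 0, -1, 0, 0, 0, 0, 0, 0, -1, 0, 0, 0, 0, 0, 0, -1])

```text
time: 8.3
eef_pos: [529.0, 250.7, 96.3]
tool_rot: [-0.596, 0.783, 0.141, -0.107]
force: [-0.2, -0.3, -1.5]
gripper_width: 85.4
grip_force: 0.0
```

Emit:
carry_out(targets=[0, 0, 0, 0.011, -0.003, 0.031, -1, 0, 0, 0, 0.011, -0.003, 0.031, -1, 0, 0, 0, 0.011, -0.003, 0.031, -1, 0, 0, 0, -0.035, -0.03, 0.035, -1, 0, 0, 0, -0.035, -0.03, 0.035, -1])

```text
time: 8.8
eef_pos: [501.4, 189.5, 248.3]
tool_rot: [-0.595, 0.783, 0.142, -0.109]
force: [0.1, -0.0, 1.3]
gripper_width: 85.3
grip_force: 0.0
```

Emit:
carry_out(targets=[-1, -3.65, 0, -0.035, -0.035, 0.01, -1, -1, -3.65, 0, -0.035, -0.035, 0.01, -1, -1, -3.65, 0, -0.01, -0.045, 0, -1, -1, -3.65, 0, 0, -0.045, 0, -1, -1, -3.65, 0, 0, -0.045, 0, -1])

```text
time: 9.3
eef_pos: [422.0, -16.0, 270.6]
tool_rot: [-0.606, 0.796, 0.009, -0.005]
force: [0.9, -1.3, 0.1]
gripper_width: 85.7
grip_force: 0.0
```

```bash
python3 - <<'E'
from h import *
s=camera("scene")[:,:,::-1];t=camera("top")[:,:,::-1]
c=lambda im,x,y:cv2.resize(im[y:y+75,x:x+50],(400,600),interpolation=cv2.INTER_CUBIC)
cv2.imwrite("pics/c6.png",np.hstack([c(s,335,205),c(t,180,170)]))
st=get_state();print(st["eef_pos"],st["tool_rot"])
E
```

```text
[421.50606589 -17.93376605 271.67911463] [-0.60408575  0.7968565   0.00882424 -0.00471777]
```

View pics/c6.png

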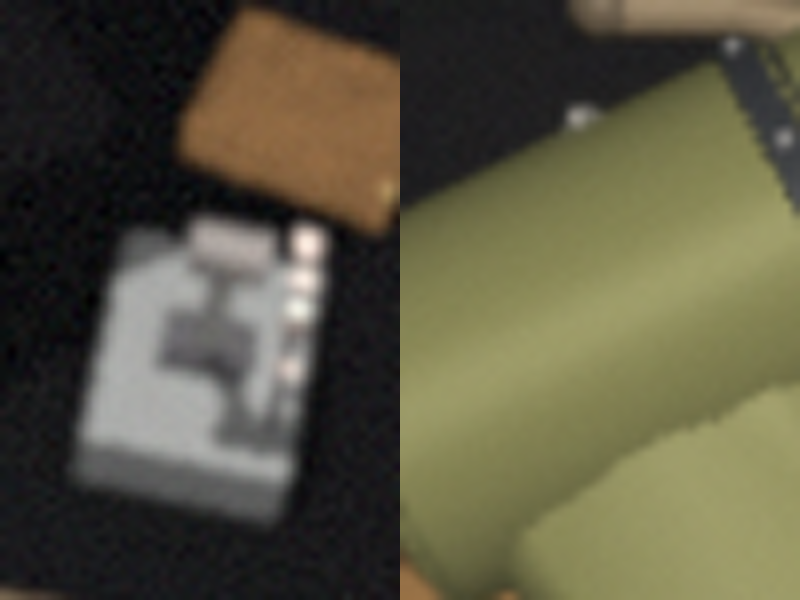

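The top view of the dimmer is blocked by the arm. The scene crop shows the lever now leaning away, with its grip at (232,245), which is pixel (364,235.6). I'll compute the angle from that.

```bash
python3 - <<'E'
from h import *
P=np.array([504.8,254.5,30]);ex=np.array([.964,-.267,0]);ey=np.array([.267,.964,0])
for off in (0,4):
  for px in((364,235.6),(364.5,235.2),(364,236.4)):
    r=plane("scene",px,q=P+off*ey,nn=ey)-P; print(off,px,r@ex,r[2],np.hypot(r@ex,r[2]),np.arctan2(r@ex,r[2])+.7)
# scene view base top corners check
for px in((335+125/8,205+230/8),(335+78/8,205+445/8),(335+297/8,205+465/8)): print(plane("scene",px,30))
for px in (360.1+.0,):pass
for a in(.95,1.05,1.15):
  for o in (0,4): print(a,proj("scene",P+110*(np.sin(a-.7)*ex+np.array([0,0,np.cos(a-.7)]))+o*ey))
E
```

```text
0 (364, 235.6) 125.3602811608067 201.04498898612928 236.92675595877589 1.257551205407244
0 (364.5, 235.2) 145.66103106621193 226.35638106546173 269.173451923336 1.2717944068970293
0 (364, 236.4) 134.760724443731 208.6975336230446 248.42526721922033 1.2733624166790674
4 (364, 235.6) 45.785604236956566 109.41832411666451 118.61151380807287 1.0963058456239234
4 (364.5, 235.2) 68.06148834805664 137.19235410457634 153.14734154045286 1.1605248587901862
4 (364, 236.4) 56.100651027796275 117.8154128095091 130.49043850496335 1.1444058804855624
[451.12225231 233.49397482  30.        ]
[558.8854565  201.13897155  30.        ]
[570.17593403 284.8533053   30.        ]
0.95 [363.27078931 231.28695795]
0.95 [364.61261197 231.54456091]
1.05 [362.67709486 234.62693007]
1.05 [364.02312003 234.88666431]
1.15 [362.04376549 238.11552888]
1.15 [363.39298628 238.37726763]
```

The lever reads about 1.04–1.08 rad, which is within tolerance, and I'll recheck it from the top once the arm clears. Next I go over to the lid bar, first rising clear of the pointer tip.

Emit:
carry_out(targets=[0, 0, 5.95, 0, 0, 0.045, -1, 0, 0, 5.95, 0, 0, 0.045, -1, -0.3, -1.1, 0, 0.007, -0.042, 0, -1, 0, 0, 0, 0.007, -0.042, 0, -1, 0, 0, 0, 0.007, -0.042, 0, -1])

```text
time: 9.9
eef_pos: [443.8, -141.3, 360.2]
tool_rot: [-0.685, 0.728, 0.001, -0.002]
force: [1.3, 0.4, -0.0]
gripper_width: 85.2
grip_force: 0.0
```

Emit:
carry_out(targets=[0, 0, 0, 0.007, -0.042, 0, -1, 0, 0, 0, 0.007, -0.043, 0, -1, 0, 0, 0, 0, 0, -0.04, -1, 0, 0, 0, 0, 0, -0.04, -1, 0, 0, 0, 0, 0, -0.04, -1])

```text
time: 10.4
eef_pos: [457.6, -225.7, 237.8]
tool_rot: [-0.684, 0.729, 0.002, -0.003]
force: [0.5, -0.3, -0.6]
gripper_width: 85.5
grip_force: 0.0
```

Emit:
carry_out(targets=[0, 0, 0, 0, 0, 0, -1, 0, 0, 0, 0, 0, 0, -1])

```text
time: 10.6
eef_pos: [457.6, -225.7, 241.0]
tool_rot: [-0.684, 0.729, 0.001, -0.003]
force: [-0.7, 0.7, 1.2]
gripper_width: 85.3
grip_force: 0.0
```

```bash
python3 - <<'E'
from h import *
s=camera("scene")[:,:,::-1];t=camera("top")[:,:,::-1]
c=lambda im,x,y:cv2.resize(im[y:y+75,x:x+50],(400,600),interpolation=cv2.INTER_CUBIC)
c2=lambda im,x,y:cv2.resize(im[y:y+150,x:x+200],(400,300),interpolation=cv2.INTER_CUBIC)
cv2.imwrite("pics/c7.png",np.hstack([c(t,180,170),np.vstack([c2(s,120,130),c2(t,250,110)])]))
st=get_state();print(st["eef_pos"],st["tool_rot"],st["joint_pos"])
E
```

```text
[ 458.65900917 -225.90806344  243.19160469] [-6.84488359e-01  7.29020989e-01 -4.86001463e-04 -1.96146980e-03] [-0.06038275 -0.18760395 -0.05937225  0.00355013 -1.70101301 -0.00214895]
```

View pics/c7.png

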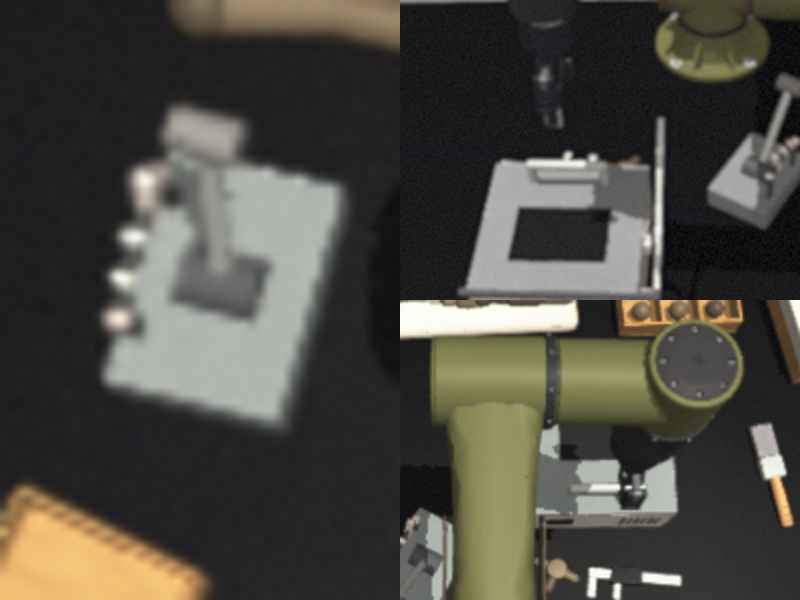

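The top crop shows the lever leaning away, with its grip at (203,132), which is pixel (205.4,186.5). The bar spans scene crop (528,168)–(607,172) and top crop (572,488)–(~650,490). I'll triangulate the lever and check the gripper against the bar.

```bash
python3 - <<'E'
from h import *
np.set_printoptions(precision=1,suppress=True)
P=np.array([504.8,254.5,30]);ex=np.array([.964,-.267,0])
g,e=tri((364,235.6),(205.4,186.5));r=g-P;print(g,e,r@ex,r[2],np.arctan2(r@ex,r[2])+.7)
for p in((150,160),(343,185),(288,428),(105,385)):print(plane("top",(180+p[0]/8,170+p[1]/8),30))
a,b=get_state()["eef_pos"],[0,0,13]
for q in (get_state()["eef_pos"],get_state()["eef_pos"]+[0,0,15]):
  print("tcp scene crop",(proj("scene",q)-[120,130])*2+[400,0],"top",(proj("top",q)-[250,110])*2+[400,300])
for X in ([456.9,-229,153.5],[456.9+3.6,-229+55,153.5],[456.9-3.6,-284,153.5]): print("bar",(proj("scene",X)-[120,130])*2+[400,0],(proj("top",X)-[250,110])*2+[400,300])
E
```

```text
[544.6 247.1 132.8] 1.6543398117655481 40.35595445767131 102.83916952942525 1.0739532419057887
[563.4 287.6  30. ]
[547.4 202.5  30. ]
[439.8 228.8  30. ]
[462.9 308.3  30. ]
tcp scene crop [562.3 120.3] top [615.4 472.2]
tcp scene crop [561.1 112.8] top [617.4 469.7]
bar [567.1 161.8] [607.  487.4]
bar [603.4 163.1] [572.6 486.9]
bar [531.  160.5] [641.2 487.9]
```

The lever is at about 1.07 rad, which is fine. Now I descend to the lid bar and close.

Emit:
carry_out(targets=[0, 0, 0, 0, 0.005, -0.04, -1, 0, 0, 0, 0, 0.004, -0.04, -1, 0, 0, 0, 0, 0, -0.02, -1, 0, 0, 0, 0, 0, -0.018, -1, 0, 0, 0, 0, 0, 0, -1])

```text
time: 11.2
eef_pos: [457.7, -216.3, 121.7]
tool_rot: [-0.685, 0.729, 0.002, -0.003]
force: [-0.1, -0.2, -0.2]
gripper_width: 85.5
grip_force: 0.0
```

Emit:
carry_out(targets=[0, 0, 0, 0, 0, 0, 1, 0, 0, 0, 0, 0, 0, 1, 0, 0, 0, 0, 0, 0, 1, 0, 0, 0, 0, 0, 0, 1, 0, 0, 0, 0, 0, 0, 1])

```text
time: 11.7
eef_pos: [460.3, -216.8, 122.7]
tool_rot: [-0.685, 0.729, -0.001, -0.001]
force: [20.5, -4.6, -2.7]
gripper_width: 12.5
grip_force: 26.7
```

Emit:
carry_out(targets=[0, 0, 0, 0, 0, 0, 1, 0, 0, 0, 0, 0, 0, 1, 0, 0, 0, 0, 0, 0, 1])

```text
time: 12.0
eef_pos: [460.4, -216.8, 122.8]
tool_rot: [-0.685, 0.729, -0.001, -0.001]
force: [8.5, -2.2, -1.8]
gripper_width: 11.3
grip_force: 58.5
```

Gripped the bar at 58 N. There is about 8 N of pull in x, so I relax that by 3 mm and then lift on the arc, turning the tool with the lid.

Emit:
carry_out(targets=[0.2, 2.99, 0, 0.0029, -0.0001, 0.0107, 1, 0.2, 2.99, 0, 0.0035, -0.0001, 0.0107, 1, 0.2, 2.99, 0, 0.002, -0.0001, 0.0105, 1, 0, 0, 0, 0, 0, 0, 1])

```text
time: 12.4
eef_pos: [464.0, -216.8, 152.9]
tool_rot: [-0.682, 0.726, 0.062, -0.06]
force: [-11.1, 1.3, -2.3]
gripper_width: 11.1
grip_force: 59.9
```

Emit:
carry_out(targets=[0.2, 2.99, 0, 0.0026, -0.0002, 0.0105, 1, 0.2, 2.99, 0, 0.0032, -0.0002, 0.0103, 1, 0.2, 2.99, 0, 0.0036, -0.0002, 0.0101, 1, 0, 0, 0, 0, 0, 0, 1])

```text
time: 12.8
eef_pos: [473.1, -217.0, 184.1]
tool_rot: [-0.675, 0.719, 0.12, -0.113]
force: [-12.9, 4.4, 1.5]
gripper_width: 11.0
grip_force: 60.1
```

Emit:
carry_out(targets=[0.2, 2.99, 0, 0.0037, -0.0003, 0.0099, 1, 0.2, 2.99, 0, 0.0042, -0.0003, 0.0097, 1, 0.2, 2.99, 0, 0.0048, -0.0003, 0.0094, 1, 0, 0, 0, 0, 0, 0, 1])

```text
time: 13.2
eef_pos: [486.7, -217.5, 212.9]
tool_rot: [-0.665, 0.707, 0.176, -0.165]
force: [-10.3, 7.1, 1.1]
gripper_width: 11.0
grip_force: 60.0
```

Emit:
carry_out(targets=[0.2, 2.99, 0, 0.0052, -0.0004, 0.0091, 1, 0.2, 2.99, 0, 0.0058, -0.0004, 0.0088, 1, 0.2, 2.7, 0, 0.0055, -0.0004, 0.0076, 1, 0, 0, 0, 0, 0, 0, 1, 0, 0, 0, 0, 0, 0, 1])

```text
time: 13.7
eef_pos: [504.0, -218.1, 238.5]
tool_rot: [-0.651, 0.692, 0.228, -0.212]
force: [-7.5, 9.4, 0.0]
gripper_width: 10.8
grip_force: 59.9
```

```bash
python3 - <<'E'
from h import *
from scipy.spatial.transform import Rotation as R
s=camera("scene")[:,:,::-1];t=camera("top")[:,:,::-1]
cv2.imwrite("pics/s8.png",s);cv2.imwrite("pics/t8.png",t)
c=lambda im,x,y:cv2.resize(im[y:y+150,x:x+100],(400,600),interpolation=cv2.INTER_CUBIC)
cv2.imwrite("pics/c8.png",np.hstack([c(s,175,165),c(t,285,110)]))
st=get_state();M=R.from_quat(st["tool_rot"]).as_matrix();z=-M[:,2]
print(st["eef_pos"],np.arctan2(z@[.9978,-.066,0],z[2]),st["force"],st["joint_pos"],st["joint_vel"],st["gripper_width"])
E
```

```text
[ 504.05282333 -218.07735574  238.55292537] 0.632356295493091 [-7.63793259  8.52989556 -0.21630783] [-0.04946382  0.4817198   0.54530791 -0.01250191 -2.26664882 -0.01538432] [-7.35845818e-04 -6.22814360e-03 -5.92940259e-03 -1.93820598e-04
  8.85118559e-03  9.12556394e-05] 11.284025095808738
```

View pics/c8.png

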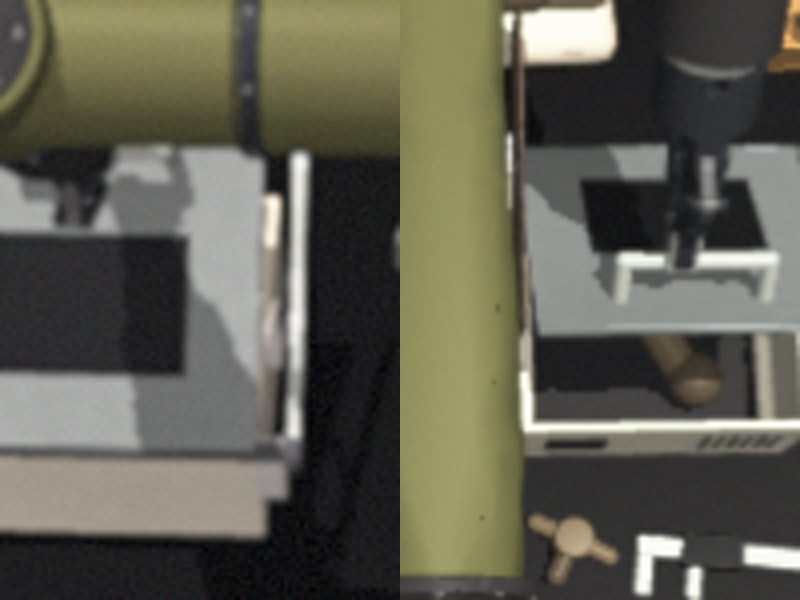

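The lid is up, with its front edge at top crop y≈332 (+y corner ~(535,332), px (318.8,193)). The pointer tip is hidden by the arm in scene. The vertebra and calipers are undisturbed. Next I check the angle from the lid corner ray.

```bash
python3 - <<'E'
from h import *
C=np.array([541.7,-234.6,0]);ex=np.array([.9978,-.0663,0]);ey=np.array([.0663,.9978,0]);H=C+120*ex+[0,0,110.5]
def ang(n,px,off):
    r=plane(n,px,q=C+off*ey,nn=ey)-H;return np.round([r@ex,r[2],np.hypot(r@ex,r[2]),np.arctan2(r[2],-(r@ex))],3)
for dy in(-.5,0,.5):
    print("lid corner top",ang("top",(318.75,193+dy),120),"tip top",ang("top",(285+75*.3325,135+178/3+dy),146),"tip scene",ang("scene",(250.4,188.3+dy),146))
# predicted front-edge (top surface) row and pointer tip rows vs angle, at several angles
for a in(.56,.6,.62,.64,.68):
    d=-np.cos(a)*ex+[0,0,np.sin(a)];u=np.sin(a)*ex+[0,0,np.cos(a)]
    print(a,"edge col550/700",[proj("top",H+240*d+4*u+k*ey).round(2).tolist() for k in(120,0)],[proj("top",H+240*d-4*u+k*ey).round(2).tolist() for k in(120,0)],"tip",proj("scene",H+250*d+146*ey).round(1),proj("top",H+250*d+146*ey).round(1))
im=cv2.imread("pics/t8.png")
for c in(325,335,350): print(c,im[186:200,c].mean(1).round().tolist())
im=cv2.imread("pics/scene0.png");print(im[182:194,246:254].mean(2).round().tolist())
E
```

```text
lid corner top [-195.222  136.615  238.276    0.611] tip top [-198.926  133.619  239.637    0.591] tip scene [-201.157  151.406  251.769    0.645]
lid corner top [-196.733  136.515  239.458    0.607] tip top [-200.456  133.586  240.89     0.588] tip scene [-200.57   150.001  250.457    0.642]
lid corner top [-198.243  136.414  240.643    0.603] tip top [-201.986  133.553  242.146    0.584] tip scene [-199.982  148.596  249.146    0.639]
0.56 edge col550/700 [[318.58, 194.95], [358.64, 195.57]] [[318.37, 196.9], [358.25, 197.52]] tip [250.9 189.8] [309.9 198.1]
0.6 edge col550/700 [[318.82, 192.5], [359.1, 193.14]] [[318.62, 194.55], [358.72, 195.17]] tip [250.7 189.1] [310.1 195.6]
0.62 edge col550/700 [[318.94, 191.24], [359.32, 191.88]] [[318.74, 193.33], [358.95, 193.96]] tip [250.5 188.8] [310.2 194.3]
0.64 edge col550/700 [[319.06, 189.95], [359.54, 190.59]] [[318.86, 192.08], [359.17, 192.72]] tip [250.4 188.5] [310.3 193. ]
0.68 edge col550/700 [[319.29, 187.29], [359.97, 187.94]] [[319.1, 189.51], [359.61, 190.16]] tip [250.1 188. ] [310.5 190.2]
325 [146.0, 144.0, 146.0, 146
[... 188 characters left out ...]
0, 143.0, 147.0, 166.0, 140.0, 99.0, 84.0, 78.0, 73.0, 71.0, 69.0, 65.0]
[[29.0, 22.0, 23.0, 24.0, 24.0, 26.0, 23.0, 21.0], [25.0, 26.0, 26.0, 28.0, 22.0, 27.0, 22.0, 20.0], [24.0, 22.0, 29.0, 24.0, 17.0, 22.0, 10.0, 16.0], [23.0, 23.0, 23.0, 22.0, 19.0, 20.0, 15.0, 14.0], [27.0, 25.0, 17.0, 18.0, 15.0, 19.0, 18.0, 14.0], [23.0, 15.0, 34.0, 47.0, 58.0, 47.0, 25.0, 14.0], [22.0, 31.0, 67.0, 106.0, 118.0, 103.0, 60.0, 25.0], [17.0, 46.0, 102.0, 158.0, 182.0, 153.0, 94.0, 35.0], [15.0, 55.0, 125.0, 191.0, 218.0, 187.0, 113.0, 47.0], [20.0, 54.0, 130.0, 196.0, 226.0, 193.0, 115.0, 46.0], [19.0, 57.0, 128.0, 196.0, 226.0, 191.0, 114.0, 43.0], [11.0, 58.0, 127.0, 197.0, 221.0, 190.0, 113.0, 41.0]]
```

```bash
python3 - <<'E'
from h import *
C=np.array([541.7,-234.6,0]);ex=np.array([.9978,-.0663,0]);ey=np.array([.0663,.9978,0]);H=C+120*ex+[0,0,110.5]
for a in(.56,.6,.62,.64,.68):
    d=-np.cos(a)*ex+[0,0,np.sin(a)];u=np.sin(a)*ex+[0,0,np.cos(a)]
    print(a,proj("top",H+250*d-4*u+146*ey).round(2),proj("scene",H+250*d+4*u+146*ey).round(2))
im=cv2.imread("pics/top0.png").mean(2);print(im[184:200,305:315].round().astype(int))
E
```

```text
0.56 [309.84 199.07] [250.83 189.52]
0.6 [310.05 196.62] [250.57 188.83]
0.62 [310.15 195.35] [250.43 188.53]
0.64 [310.25 194.05] [250.3  188.27]
0.68 [310.45 191.36] [250.02 187.84]
[[ 15  20  30  94 194 190 105  94  94 106]
 [ 18  19  27  94 204 196 124  97  93 103]
 [ 17  14  30 103 220 211 125  96  92 104]
 [ 16  15  22  87 200 198 127  98  94 109]
 [ 17  18  24  82 191 196 153 104  95 114]
 [ 17  19  19  72 171 197 184 111 102 141]
 [ 18  20  20  69 164 198 191 112 103 144]
 [ 17  20  19  56 140 195 190 113  99 119]
 [ 19  18  19  53 133 194 192 127  99 111]
 [ 15  14  18  44 118 184 182 127  97 109]
 [ 20  17  18  28  78 121 123 114  97 105]
 [ 19  17  17  22  34  50  60  86  95 104]
 [ 22  19  16  20  19  21  37  79  94 103]
 [ 21  16  11  19  15  19  33  75  94 100]
 [ 18  16  20  16  17  19  33  75  95 102]
 [ 19  20  19  20  17  22  31  76  94 102]]
```

The top view gives the lid at about 0.62 and the pointer at about 0.635. I make one small nudge of +0.015 rad, then hold.

Emit:
carry_out(targets=[0.06, 0.86, 0, 0.002, -0.0001, 0.0025, 1, 0, 0, 0, 0, 0, 0, 1, 0, 0, 0, 0, 0, 0, 1, 0, 0, 0, 0, 0, 0, 1, 0, 0, 0, 0, 0, 0, 1])

```text
time: 14.3
eef_pos: [506.1, -218.1, 241.0]
tool_rot: [-0.65, 0.69, 0.233, -0.217]
force: [-7.1, 8.8, -0.7]
gripper_width: 11.1
grip_force: 59.9
```

```bash
python3 - <<'E'
from h import *
im=camera("top").mean(2)
for c in(325,335): print(im[189:197,c].round())
print(get_state()["joint_vel"].round(3),get_state()["grip_force"],hand_in())
E
```

```text
[146. 145. 143. 116.  58.  33.  29.  31.]
[143. 146. 139. 104.  55.  31.  32.  30.]
the job is handed in; nothing more can be done
[ 0.001  0.001 -0.001 -0.001 -0.001 -0.001] 59.89387929439545 None
```

I handed the job in at about 14 s with the dimmer lever at about 1.07 rad (long tick 1.05) and the lid held still at about 0.635 rad, in line with the pointer at about 0.635; these are my own camera measurements, as the hand-in returned no verdict.

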